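# Change over the sample trays

### The arm

A 7-joint arm with a two-finger parallel gripper is mounted at the origin on the work surface. World frame = base frame: x ahead of the robot, y to its left, z up, the work surface at z = 0. Lengths are in m, angles in degrees, forces in N, time in s.
With the tool pointing down it reaches from about 0.425 to 0.875 m from the base axis. Payload 4.7 kg.
Tool frame: the origin (TCP) lies midway between the tips of the shut fingers; the grasp point (between the pads) lies 19 mm behind it; z points along the fingers, x is the direction in which the jaws open and shut, and the axes are right-handed (so a half turn about z gives the same grasp; the last joint's range is limited). The gripper opens to 87 mm and grips with 3 to 60 N. Pads are 19 mm wide; open, the fingers measure 117 mm over their backs; the gripper's body (75 mm by 190 mm) begins 51 mm behind the grasp point.
Start: joints at [76.095, 18.392, -4.016, 83.108, 1.295, 78.541, -3.26], TCP at [0.165, -0.629, 0.197] pointing down, gripper open.
Joint ranges: [-163.93, 163.93], [-17.29, 119.83], [-79.2, 71.16], [3.27, 140.29], [-89.18, 269.18], [5.43, 117.66], [-154.24, 154.24]. Speed limits (degrees/s): [147.25, 147.25, 180, 180, 180, 180, 180].

### API

Orientations are given as [roll, pitch, yaw] about the fixed x, y, z axes, in that order (R = Rz(yaw) Ry(pitch) Rx(roll)).
In Python, from cell import env gives the robot as it stands.
- The arm moves only by the tool arm_command, never from a script. Its argument "steps" is a list of rows, each an object with "delta_pos": the shift along the world's x, y, z in mm, a list of three; "turn": the turn about the world's z in degrees. In form: [{"delta_pos": [tx, ty, tz], "turn": turn}, ...]. A call has 1 to 8 rows; each row is the pose to reach, as a shift and turn from the pose commanded when the call began; what a row does not reach only later rows make up. A row lasts 1/12 s, in which the tool goes at most 41.7 mm and 7.16 degrees, less where a joint would pass 70% of its speed; a pose out of reach is approached as far as the arm can. A call with a gripper value outside its range is refused whole. "gripper" is the finger opening in mm, from 0 to 87, set as the call begins (left out, the last holds). The fingers move at their own pace and stop on an object; "grip_force" is the grip in N (left out, the last holds). Time passes only in rows, so rows that repeat a pose let the fingers close. It gives the time, the measured TCP pose, the force and the opening at its end, in the units of the state.
- env.get_obs(): the state, without advancing time (a new reading comes with each control period).
- env.read_camera(name): name is "scene" or "top" or "wrist"; returns the picture (400x640x3 uint8, blue, green, red); there is no depth.
- env.camera_model(name): a dict with "fx", "fy", "cx", "cy" (pixels), "R" (3x3) and "t" (3): a world point X has camera coordinates R X + t; the wrist camera has in their place "hand_eye" (4x4, takes a point from camera to tool coordinates, whose origin is the TCP and whose axes are the tool frame's). Camera axes: x right, y down, z forward; pixel columns grow to the right and rows downward; lengths in m; the calibration is good to about 2 mm. A picture is of the moment at which its call begins: read the wrist's pose just before it. camera_model takes no time and is no camera call.
- env.sign_off(): hands the job in, once; it reports no verdict.
Trained networks look in the newest picture that a camera, given by its name, has taken for a name from the list of things; names that differ only in an ending like _2 or _b are one class to them, and where a whole thing is asked for, a point or a joint stands for the part that bears it (a point fixed in the world has none). Each returns a list of dicts, best first, with "p" (0 to 1); they miss things now and then, are a little off and sometimes report something else, mostly with a low value. They report only what shows in the picture. A call takes as long as a camera call.
- env.masks_of(camera, thing): "region" (400x640 bool, what is visible of it) and "extent" ([left, top, right, bottom] in pixels, round what is visible of it).
- env.landmark_of(camera, thing): "location" ([column, row] in pixels: a listed point, or the origin of a listed thing).
The state is a dict: "time_s": time; "qpos": joint angles; "joint_velocities": joint speeds; "effort": joint torques, N m; "tool_pos": TCP position; "tool_rot": TCP orientation; "force": force on the tool from outside, world axes, zero at the start; "wrist_torque": the same for the moment, N m; "grip_width": finger opening in m.
Only numpy, scipy, OpenCV 4.12 (cv2) and the standard library are available. Lean on these libraries where they do the work, as an engineer would, in place of code of your own. Each camera call takes 0.05 s, during which the arm holds its last target.

### The job

Only one tray may stand open at a time: first push the blue-lipped tray fully home, then hook a fingertip behind the lip of the red-lipped tray from above and draw it out along its rail all the way to its stop. Do not pinch a lip between the fingers, pick nothing up, keep the amber vials standing in the red tray, and leave the other glassware and bottles where they are.

Things in the scene. Friction and masses are not known exactly. Their poses are not given: they have to be found in the camera images.
- red_unit: fixed white open-topped housing with rails, 200 mm deep, 130 mm wide, 40 mm high, that carries the red-lipped tray (with three loose capped amber vials). Origin: at the bench surface under the middle of the housing's front edge; its x axis points into the housing along the rail, z up. The rail is parallel to x. The two housings stand side by side in either order, each with its own small yaw
- red_tray (a joint): how far the red-lipped tray is drawn out along the rail towards the front (the housing's -x), in m: 0 = fully home, 0.120 = at its outer stop. Plain friction of about 2.5 N plus light damping; it stays where it is left. The tray's floor is 108 mm wide with its top 12 mm above the bench, its compartment walls reach 26 mm; between the lip and the compartment's front wall is an open finger gap 60 mm deep (55 mm of it in front of the housing when home)
- red_lip_in (a point): the inner of the two 5 mm plates that together form the upright red lip (108 mm wide, 10 mm thick in all) on the front end of the red tray; this one faces the finger gap, and its face there is what a finger hooks. This point: the plate's centre, 30 mm above the bench; axes as the housing's. Hooked face at +2.5 mm in x; top 48 mm above the bench, foot at the tray floor. With the tray home the hooked face lies 55 mm in front of the housing's front edge
- red_lip_out (a point): the outer of the two 5 mm plates that together form the upright red lip (108 mm wide, 10 mm thick in all) on the front end of the red tray; it faces the robot. This point: the plate's centre, 26.5 mm above the bench; axes as the housing's. Front face at -2.5 mm in x; it spans 8 to 45 mm above the bench, over its full 108 mm width
- blue_unit: fixed white open-topped housing with rails, 200 mm deep, 130 mm wide, 40 mm high, that carries the blue-lipped tray (with a pipette-tip rack (yellow tips), fixed to it). Origin: at the bench surface under the middle of the housing's front edge; its x axis points into the housing along the rail, z up. The rail is parallel to x. The two housings stand side by side in either order, each with its own small yaw
- blue_tray (a joint): how far the blue-lipped tray is drawn out along the rail towards the front (the housing's -x), in m: 0 = fully home, 0.120 = at its outer stop. Plain friction of about 2.5 N plus light damping; it stays where it is left. The tray's floor is 108 mm wide with its top 12 mm above the bench, its compartment walls reach 26 mm; between the lip and the compartment's front wall is an open finger gap 60 mm deep (55 mm of it in front of the housing when home)
- blue_lip_in (a point): the inner of the two 5 mm plates that together form the upright blue lip (108 mm wide, 10 mm thick in all) on the front end of the blue tray; this one faces the finger gap, and its face there is what a finger hooks. This point: the plate's centre, 30 mm above the bench; axes as the housing's. Hooked face at +2.5 mm in x; top 48 mm above the bench, foot at the tray floor. With the tray home the hooked face lies 55 mm in front of the housing's front edge
- blue_lip_out (a point): the outer of the two 5 mm plates that together form the upright blue lip (108 mm wide, 10 mm thick in all) on the front end of the blue tray; it faces the robot. This point: the plate's centre, 26.5 mm above the bench; axes as the housing's. Front face at -2.5 mm in x; it spans 8 to 45 mm above the bench, over its full 108 mm width
- red_floor (a point): middle of the red tray's compartment (172 mm along the rail, 102 mm wide inside), on the tray floor's upper face; moves with the tray; axes as the housing's
- vial0_mid (a point): centre, half-way up, of a loose amber glass vial with a white cap, 27 mm in diameter, 46 mm high, 30 g, standing in the red tray; z is its axis
- vial1_mid (a point): centre, half-way up, of a loose amber glass vial with a white cap, 27 mm in diameter, 46 mm high, 30 g, standing in the red tray; z is its axis
- vial2_mid (a point): centre, half-way up, of a loose amber glass vial with a white cap, 27 mm in diameter, 46 mm high, 30 g, standing in the red tray; z is its axis
- beaker: loose small glass beaker, 52 mm in diameter, 55 mm high, a bystander at one side; origin under its centre
- jar: loose square grey reagent jar with red cap, 70 x 70 mm, 125 mm high, a bystander at one side; origin under its centre
- flask: loose volumetric flask with white stopper, 60 mm in diameter, 134 mm high, a bystander at one side; origin under its centre
- amber_bottle: loose amber bottle with blue cap, 76 mm in diameter, 170 mm high, a bystander; origin under its centre
- white_bottle: loose white bottle with black cap, 60 mm in diameter, 130 mm high, a bystander; origin under its centre

How it is judged:
By the outcome, as a careful person would: the job done as asked, in the order asked, and still so for the second after the job is handed in, with the robot touching nothing.
It also fails if it takes over 61 s, if anything falls off the work surface, if the arm or the gripper's body presses on something with over 40 N, if the wrist force passes 120 N, or if a joint passes its speed limit or range.

## Working session

There is one attempt and no reset: what is moved stays moved. The work goes in short steps, Python scripts to look and compute and a tool call to move; the robot and the scene stay as the last step left them, time stands still between calls to the robot, and variables do not carry over. Pictures are saved under pics/ and viewed, and the job is handed in when it is done.

Besides the shell and the picture viewer there is one more tool, called as name(argument=value, ...), one argument or row to a line, values as JSON. arm_command: Moves the arm, as the interface text tells. Its arguments: {"type":"object","properties":{"steps":{"type":"array"},"gripper":{"type":"number"},"grip_force":{"type":"number"}},"required":["steps"]}

```bash
ls; mkdir -p pics; python3 - <<'E'
from cell import env
import cv2
o=env.get_obs();print({k:o[k] for k in('time_s','tool_pos','tool_rot','force','grip_width')})
for c in('scene','top'):
    cv2.imwrite(f'pics/{c}0.png',env.read_camera(c))
    for n in('red_lip_in','red_lip_out','blue_lip_in','blue_lip_out','red_unit','blue_unit','red_floor','vial0_mid'):
        print(c,n,[(round(d['p'],2),[round(float(v)) for v in d['location']]) for d in env.landmark_of(c,n)[:3]])
print(env.camera_model('top'));print(env.camera_model('scene'));print(env.get_obs()['time_s'])
E
```

```text
pics
{'time_s': 0.0, 'tool_pos': array([ 0.16487059, -0.62809165,  0.19563542]), 'tool_rot': array([ 1.79993062e+02,  1.12280500e-01, -7.52842030e+01]), 'force': array([-0.55786289, -0.26788175,  0.3320914 ]), 'grip_width': 0.0869230265459384}
scene red_lip_in [(0.7, [373, 247])]
scene red_lip_out [(0.81, [372, 250]), (0.41, [329, 270]), (0.22, [327, 286])]
scene blue_lip_in [(0.78, [319, 176])]
scene blue_lip_out [(0.87, [318, 174])]
scene red_unit [(0.68, [351, 266]), (0.6, [269, 149])]
scene blue_unit [(0.73, [280, 200])]
scene red_floor [(0.78, [329, 287]), (0.62, [281, 202]), (0.27, [318, 176])]
scene vial0_mid []
top red_lip_in []
top red_lip_out [(0.88, [261, 209])]
top blue_lip_in [(0.81, [376, 234])]
top blue_lip_out [(0.84, [375, 238]), (0.52, [460, 184])]
top red_unit [(0.97, [259, 190])]
top blue_unit [(0.93, [372, 192]), (0.59, [439, 275])]
top red_floor [(0.92, [263, 162])]
top vial0_mid [(0.56, [252, 175]), (0.2, [260, 187])]
{'fx': 410.12321535189307, 'fy': 410.12321535189307, 'cx': 322.92396174830594, 'cy': 197.0059771409912, 'R': array([[ 0.06620939, -0.99780247, -0.00255974],
       [-0.97674146, -0.06428712, -0.20455634],
       [ 0.20394226,  0.01604375, -0.97885144]]), 't': array([-0.03412795,  0.5883691 ,  1.1221691 ])}
{'fx': 386.79379265427826, 'fy': 386.79379265427826, 'cx': 320.84577387528594, 'cy': 201.47890972300777, 'R': array([[-0.83718405,  0.54691004, -0.00350266],
       [ 0.34570085,  0.52419812, -0.77827197],
       [-0.42380866, -0.65276776, -0.62791757]]), 't': array([ 0.48304811, -0.14517569,  1.32812347])}
0.9
```

View pics/scene0.png

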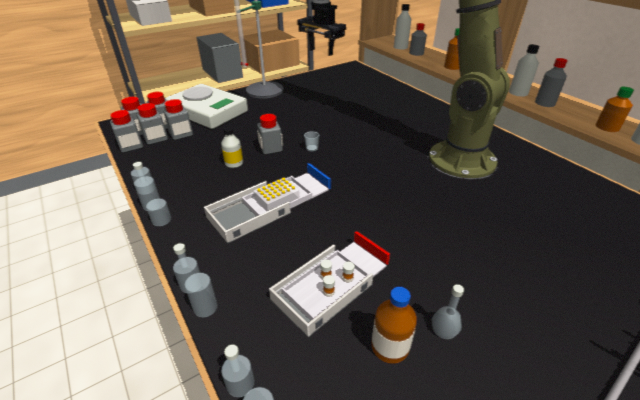

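View pics/top0.png

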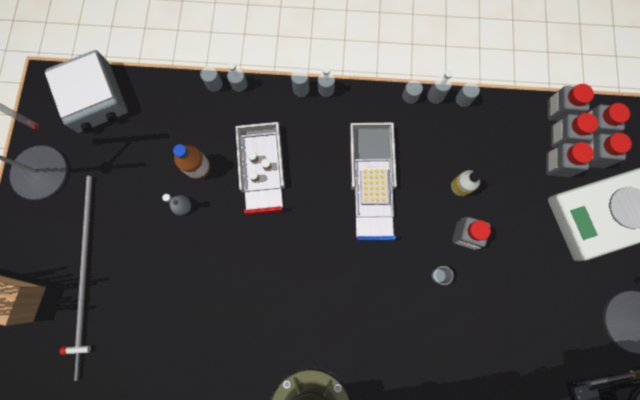

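```bash
cat > h.py <<'E'
from cell import env
import numpy as np, cv2
from scipy.spatial.transform import Rotation as Ro
def cam(name,obs=None):
    m=env.camera_model(name)
    if name=='wrist':
        T=np.eye(4);T[:3,:3]=Ro.from_euler('xyz',obs['tool_rot'],degrees=True).as_matrix();T[:3,3]=obs['tool_pos']
        W=np.linalg.inv(T@m['hand_eye']);return m,W[:3,:3],W[:3,3]
    return m,np.array(m['R']),np.array(m['t'])
def ray(c,px):
    m,R,t=c;d=R.T@np.array([(px[0]-m['cx'])/m['fx'],(px[1]-m['cy'])/m['fy'],1]);return -R.T@t,d
def onz(c,px,z):
    o,d=ray(c,px);return o+d*(z-o[2])/d[2]
def proj(c,X):
    m,R,t=c;p=R@np.array(X)+t;return np.array([m['fx']*p[0]/p[2]+m['cx'],m['fy']*p[1]/p[2]+m['cy']])
def tri(c1,p1,c2,p2):
    o,d=ray(c1,p1);q,e=ray(c2,p2)
    s=np.linalg.lstsq(np.c_[d,-e],q-o,rcond=None)[0];a=o+d*s[0];b=q+e*s[1];return (a+b)/2,np.linalg.norm(a-b)
E
python3 - <<'E'
from h import *
ct=cam('top');cs=cam('scene')
np.set_printoptions(precision=4,suppress=True)
for n,a,b in(('blue_in',(376,234),(319,176)),('blue_out',(375,238),(318,174)),('red_out',(261,209),(372,250)),('red_unit',(259,190),(351,266)),('blue_unit',(372,192),(280,200)),('red_floor',(263,162),(329,287))):
    print(n,*tri(ct,a,cs,b))
for n,p,z in(('redlip',(261,209),.0265),('redlip_in',(373,247),.03),('bluelip',(375,238),.0265),('runit',(259,190),0),('bunit',(372,192),0)):
    print(n,onz(ct if n!='redlip_in' else cs,p,z))
img=cv2.imread('pics/top0.png')
hsv=cv2.cvtColor(img,cv2.COLOR_BGR2HSV);H,S,V=cv2.split(hsv)
for n,m in(('blue',(abs(H.astype(int)-112)<12)&(S>150)&(V>60)),('red',((H<6)|(H>174))&(S>150)&(V>60))):
    m[:180]=0;m[260:]=0;m[:,:230]=0;m[:,420:]=0
    ys,xs=np.nonzero(m);r=cv2.minAreaRect(np.c_[xs,ys].astype(np.float32));print(n,r,xs.min(),xs.max(),ys.min(),ys.max(),len(xs))
    for b in cv2.boxPoints(r): print(b,onz(ct,b,.045))
cv2.imwrite('pics/c.png',cv2.resize(img[110:260,220:420],None,fx=4,fy=4,interpolation=cv2.INTER_CUBIC))
E
```

```text
blue_in [ 0.4914 -0.1518  0.0325] 0.011764368528939499
blue_out [ 0.4851 -0.1539  0.0346] 0.0029715560046268395
red_out [0.5477 0.1857 0.0276] 0.0013402945800552691
red_unit [0.6115 0.1953 0.016 ] 0.01055302529134304
blue_unit [ 0.6279 -0.1428  0.0016] 0.002331317789456546
red_floor [0.694  0.2017 0.0034] 0.013457975347420385
redlip [0.5484 0.1854 0.0265]
redlip_in [0.5403 0.1812 0.03  ]
bluelip [ 0.4849 -0.1539  0.0265]
runit [0.611  0.2016 0.    ]
bunit [ 0.6273 -0.1422  0.    ]
blue ((376.0252685546875, 238.38497924804688), (3.798449754714966, 38.07017517089844), 88.36341857910156) 357 395 236 240 147
[356.9437 237.0302] [ 0.4822 -0.1     0.045 ]
[394.9984 235.9429] [ 0.4925 -0.2086  0.045 ]
[395.1068 239.7398] [ 0.4816 -0.2093  0.045 ]
[357.0522 240.8271] [ 0.4713 -0.1008  0.045 ]
red ((263.00445556640625, 210.56640625), (5.654115676879883, 38.115386962890625), 86.18592071533203) 244 282 207 214 187
[243.8009 209.0133] [0.5419 0.2322 0.045 ]
[281.8319 206.4779] [0.5567 0.1225 0.045 ]
[282.208  212.1195] [0.5402 0.1199 0.045 ]
[244.177  214.6549] [0.5255 0.2293 0.045 ]
```

View pics/c.png

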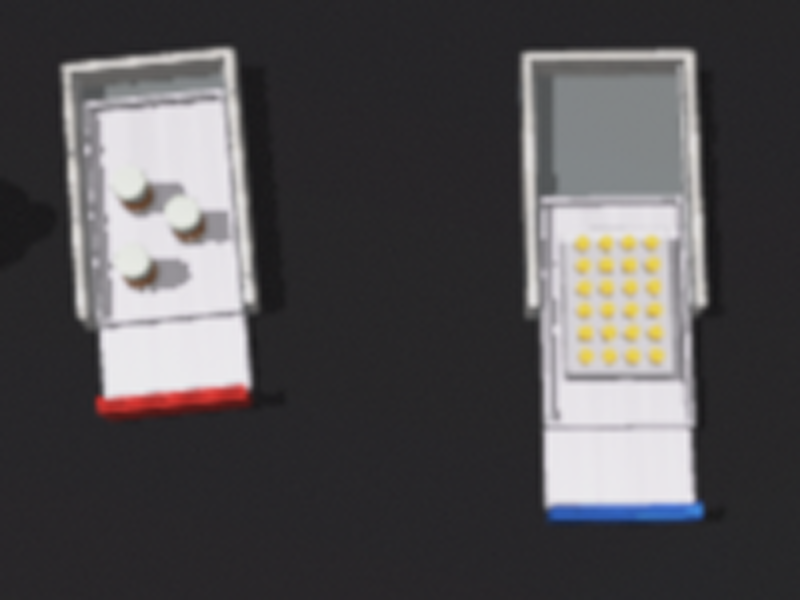

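arm_command(
  steps=[
    {"delta_pos":[15,30,5],"turn":-2},
    {"delta_pos":[35,65,10],"turn":-4},
    {"delta_pos":[55,100,15],"turn":-6},
    {"delta_pos":[75,135,20],"turn":-8},
    {"delta_pos":[95,170,25],"turn":-9},
    {"delta_pos":[115,205,30],"turn":-9.4},
    {"delta_pos":[135,235,30],"turn":-9.4},
    {"delta_pos":[150,260,30],"turn":-9.4},
  ],
  gripper=0,
)

```text
time_s: 1.57
tool_pos: [0.3171, -0.366, 0.2276]
tool_rot: [-179.9, -0.1, -84.5]
force: [0.3, 0.2, -0.0]
grip_width: 0.042
```

```bash
python3 - <<'E'
from h import *
print(env.camera_model('wrist')); print(env.get_obs()['qpos'])
E
```

```text
{'fx': 317.00643592280284, 'fy': 317.00643592280284, 'cx': 317.3089195398716, 'cy': 201.35890993483028, 'hand_eye': array([[ 9.99998998e-01,  1.32733084e-03,  4.92798531e-04,
         6.17335713e-04],
       [-1.41356120e-03,  9.55773797e-01,  2.94099389e-01,
        -8.04525089e-02],
       [-8.06367341e-05, -2.94099790e-01,  9.55774716e-01,
        -1.87990085e-01],
       [ 0.00000000e+00,  0.00000000e+00,  0.00000000e+00,
         1.00000000e+00]])}
[ 61.38546762  -2.17301227 -14.93760718 102.76759727  -0.57615048
  79.23475213 -37.97268092]
```

arm_command(
  steps=[
    {"delta_pos":[25,33,0],"turn":0},
    {"delta_pos":[50,66,0],"turn":0},
    {"delta_pos":[75,99,0],"turn":0},
    {"delta_pos":[100,132,0],"turn":0},
    {"delta_pos":[125,165,0],"turn":0},
    {"delta_pos":[145,192,0],"turn":0},
    {"delta_pos":[155,206,0],"turn":0},
    {"delta_pos":[155,206,0],"turn":0},
  ],
  gripper=0,
)

```text
time_s: 2.23
tool_pos: [0.4726, -0.1575, 0.2272]
tool_rot: [-179.9, 0.1, -84.2]
force: [-0.6, 0.0, 0.3]
grip_width: 0.0005
```

```bash
cat > look.py <<'E'
from h import *
import sys
np.set_printoptions(precision=4,suppress=True)
n=sys.argv[1]
o=env.get_obs();img=env.read_camera('wrist');cv2.imwrite(f'pics/{n}.png',img)
c=cam('wrist',o);print(o['time_s'],o['tool_pos'],o['tool_rot'],o['force'])
for t,z in(('blue_lip_in',.03),('blue_lip_out',.0265),('blue_unit',0),('red_lip_in',.03),('red_lip_out',.0265),('red_unit',0)):
    if len(sys.argv)>2 and not t.startswith(sys.argv[2]): continue
    for d in env.landmark_of('wrist',t)[:2]: print(t,round(d['p'],2),d['location'],onz(c,d['location'],z))
H,S,V=cv2.split(cv2.cvtColor(img,cv2.COLOR_BGR2HSV));H=H.astype(int)
for nm,m in(('blue',(abs(H-112)<12)&(S>150)&(V>50)),('red',((H<6)|(H>174))&(S>150)&(V>50))):
    k,l,st,_=cv2.connectedComponentsWithStats(m.astype(np.uint8))
    if k<2: continue
    i=1+np.argmax(st[1:,4]);ys,xs=np.nonzero(l==i)
    if len(xs)<100: continue
    r=cv2.minAreaRect(np.c_[xs,ys].astype(np.float32));print(nm,st[i])
    for b in cv2.boxPoints(r): print(b,onz(c,b,.048),onz(c,b,.045))
E
python3 look.py w0 blue
```

```text
2.2333 [ 0.4726 -0.1575  0.2272] [-179.8908    0.0714  -84.1996] [-0.583   0.0436  0.2671]
blue_lip_in 0.57 [314.3, 162.0] [ 0.485 -0.153  0.03 ]
blue_lip_out 0.64 [322.2, 163.1] [ 0.484  -0.1629  0.0265]
blue_unit 0.66 [322.5, 27.7] [ 0.6387 -0.147   0.    ]
blue [ 271  157   93   14 1139]
[270.8104 168.7759] [ 0.4749 -0.1029  0.048 ] [ 0.4742 -0.1025  0.045 ]
[271.1171 156.198 ] [ 0.4897 -0.1024  0.048 ] [ 0.4892 -0.102   0.045 ]
[363.2818 158.4459] [ 0.4981 -0.2092  0.048 ] [ 0.4977 -0.2097  0.045 ]
[362.975  171.0238] [ 0.4833 -0.211   0.048 ] [ 0.4828 -0.2115  0.045 ]
red [ 556  147   79   59 3604]
[551.1923 196.0385] [ 0.4763 -0.4408  0.048 ] [ 0.4757 -0.4432  0.045 ]
[562.5001 139.5   ] [ 0.543  -0.4324  0.048 ] [ 0.5429 -0.4347  0.045 ]
[637.8847 154.577 ] [ 0.5352 -0.5248  0.048 ] [ 0.5351 -0.5279  0.045 ]
[626.577  211.1154] [ 0.4671 -0.5384  0.048 ] [ 0.4664 -0.5416  0.045 ]
```

View pics/w0.png

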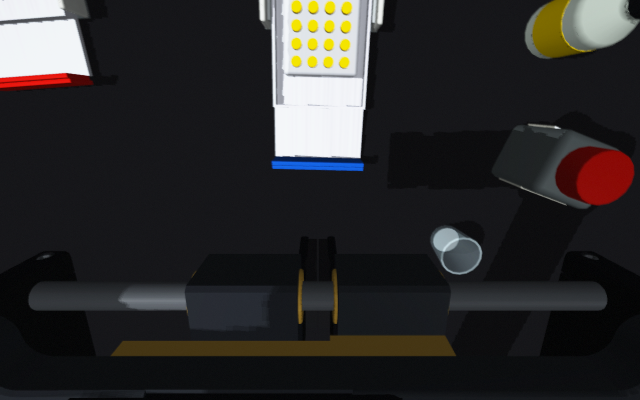

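arm_command(
  steps=[
    {"delta_pos":[-15,-1,-20],"turn":0},
    {"delta_pos":[-33,-2,-50],"turn":0},
    {"delta_pos":[-33,-2,-85],"turn":0},
    {"delta_pos":[-33,-2,-120],"turn":0},
    {"delta_pos":[-33,-2,-150],"turn":0},
    {"delta_pos":[-33,-2,-180],"turn":0},
    {"delta_pos":[-33,-2,-198],"turn":0},
    {"delta_pos":[-33,-2,-202],"turn":0},
  ],
)

```text
time_s: 3.1
tool_pos: [0.4332, -0.1653, 0.0214]
tool_rot: [179.7, 0.2, -84.9]
force: [-0.4, 0.2, -0.3]
grip_width: 0.0006
```

```bash
python3 look.py w1 blue_unit; python3 - <<'E'
from h import *
cv2.imwrite('pics/s1.png',env.read_camera('scene')[100:300,200:450])
E
```

```text
3.1 [ 0.4332 -0.1653  0.0214] [179.6619   0.1719 -84.8592] [-0.3931  0.1663 -0.3007]
blue [ 201  144  212   29 5392]
[200.7952 169.6907] [ 0.4757 -0.1018  0.048 ] [ 0.475  -0.1007  0.045 ]
[201.1211 143.1303] [ 0.4894 -0.1022  0.048 ] [ 0.489  -0.1011  0.045 ]
[412.1875 145.7201] [ 0.4979 -0.2082  0.048 ] [ 0.4975 -0.2091  0.045 ]
[411.8616 172.2805] [ 0.4844 -0.2105  0.048 ] [ 0.4838 -0.2114  0.045 ]
```

View pics/w1.png

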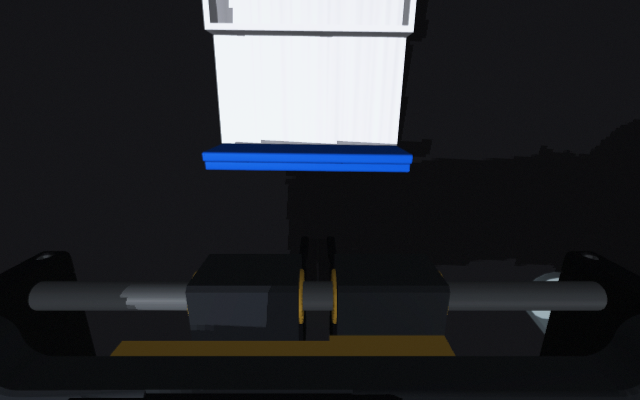

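View pics/s1.png

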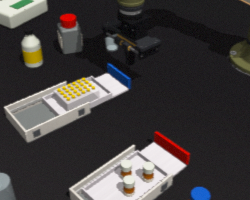

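arm_command(
  steps=[
    {"delta_pos":[7,5,0],"turn":0},
    {"delta_pos":[14,5,0],"turn":0},
    {"delta_pos":[21,6,0],"turn":0},
    {"delta_pos":[27,6,0],"turn":0},
    {"delta_pos":[33,7,0],"turn":0},
    {"delta_pos":[39,7,0],"turn":0},
    {"delta_pos":[45,8,0],"turn":0},
    {"delta_pos":[51,8,0],"turn":0},
  ],
)

```text
time_s: 3.92
tool_pos: [0.4887, -0.1564, 0.0247]
tool_rot: [180.0, 0.0, -84.7]
force: [0.1, -0.2, -0.6]
grip_width: 0.0008
```

arm_command(
  steps=[
    {"delta_pos":[6,0.5,0],"turn":0},
    {"delta_pos":[12,1,0],"turn":0},
    {"delta_pos":[18,1.5,0],"turn":0},
    {"delta_pos":[24,2,0],"turn":0},
    {"delta_pos":[30,2.5,0],"turn":0},
    {"delta_pos":[36,3,0],"turn":0},
    {"delta_pos":[42,3.5,0],"turn":0},
    {"delta_pos":[48,4,0],"turn":0},
  ],
)

```text
time_s: 4.58
tool_pos: [0.5366, -0.1526, 0.0247]
tool_rot: [180.0, -0.0, -84.7]
force: [-0.4, 1.7, -0.3]
grip_width: 0.0005
```

```bash
python3 look.py w2 blue; python3 - <<'E'
from h import *
cv2.imwrite('pics/t2.png',cv2.resize(env.read_camera('top')[110:260,220:420],None,fx=4,fy=4,interpolation=cv2.INTER_CUBIC))
E
```

```text
4.5833 [ 0.5366 -0.1526  0.0247] [179.9955  -0.0007 -84.6869] [-0.4349  1.6787 -0.2756]
blue_lip_out 0.77 [319.9, 308.6] [ 0.4833 -0.1602  0.0265]
blue_unit 0.79 [319.5, 73.6] [ 0.6349 -0.1455  0.    ]
blue [305 311  25  21 137]
[304.3903 328.8637] [ 0.4832 -0.1504  0.048 ] [ 0.4807 -0.1505  0.045 ]
[317.3326 310.5288] [ 0.4972 -0.1571  0.048 ] [ 0.495  -0.1573  0.045 ]
[334.2933 322.5011] [ 0.4896 -0.1683  0.048 ] [ 0.4873 -0.1688  0.045 ]
[321.351 340.836] [ 0.4752 -0.1617  0.048 ] [ 0.4726 -0.162   0.045 ]
```

View pics/w2.png

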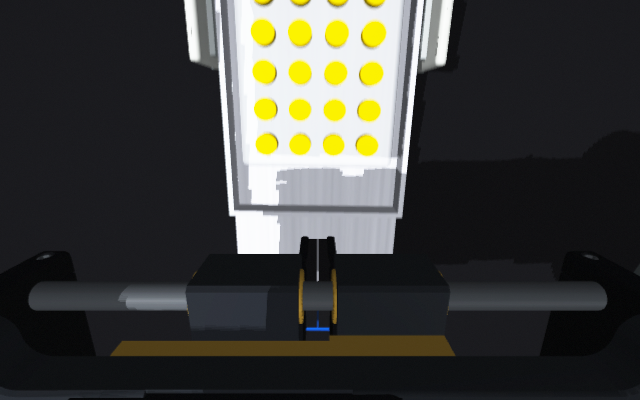

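View pics/t2.png

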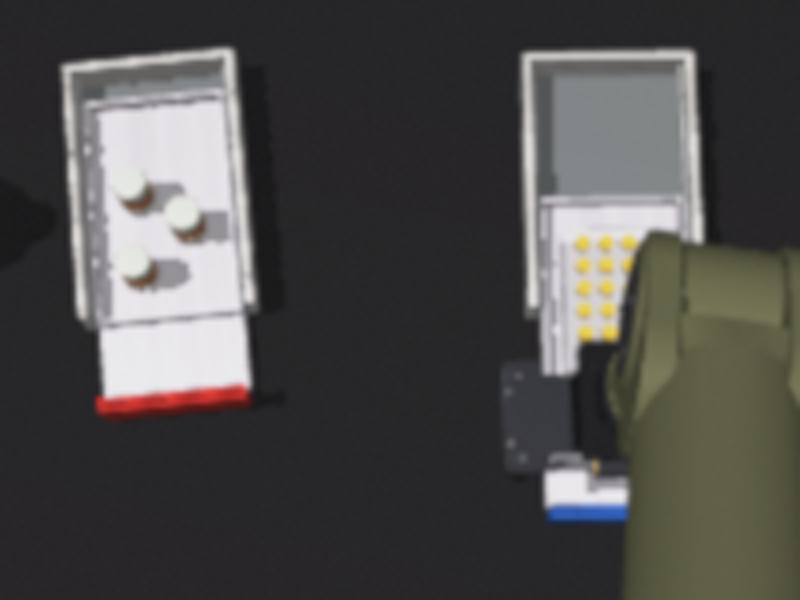

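```bash
python3 - <<'E'
from h import *
im=env.read_camera('scene')
o=env.get_obs();print(o['time_s'],o['tool_pos'],o['force'],o['wrist_torque'])
cs=cam('scene');p=proj(cs,o['tool_pos']);print(p,proj(cs,[.483,-.156,.048]),proj(cs,[o['tool_pos'][0],o['tool_pos'][1],.09]))
cv2.circle(im,tuple(int(round(v)) for v in p),1,(0,255,0),-1)
cv2.imwrite('pics/s2.png',cv2.resize(im[120:250,200:370],None,fx=4.5,fy=4.5,interpolation=cv2.INTER_CUBIC))
E
```

```text
4.8833 [ 0.53565747 -0.15279312  0.02466863] [ 0.14389832 -0.21732838  0.08929738] [0.0474928  0.00405758 0.00471011]
[304.84146928 182.13157541] [318.6456709  169.97715246] [304.19038998 164.25178647]
```

View pics/s2.png

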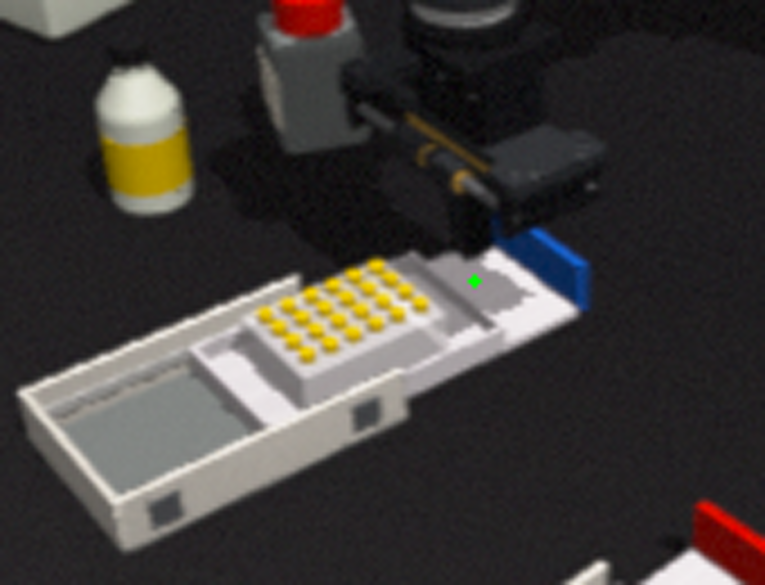

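```bash
python3 - <<'E'
from h import *
a=cv2.imread('pics/w2.png')[220:350,230:410];b=cv2.imread('pics/w1.png')[220:350,230:410]
f=lambda x:cv2.resize(np.clip(x.astype(float)*2.5,0,255).astype(np.uint8),None,fx=4,fy=4,interpolation=cv2.INTER_CUBIC)
cv2.imwrite('pics/w2z.png',f(a)); 
im=cv2.imread('pics/s2.png');cv2.imwrite('pics/s2b.png',f(im[150:280,400:580]))
E
```

```text
(no output)
```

View pics/w2z.png

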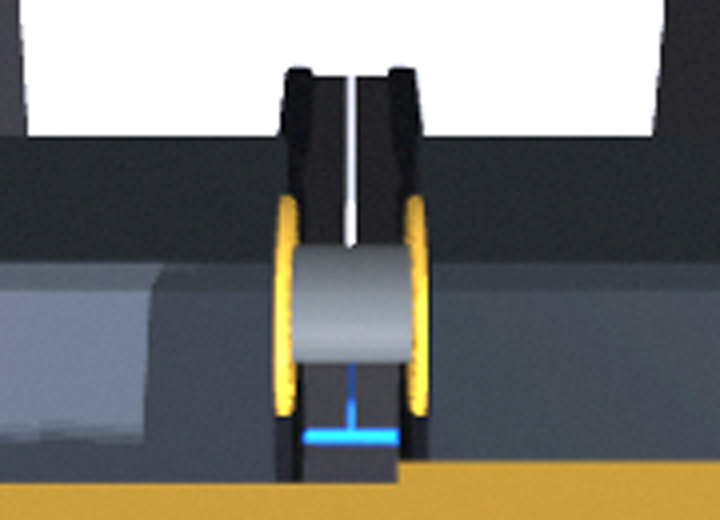

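View pics/s2b.png

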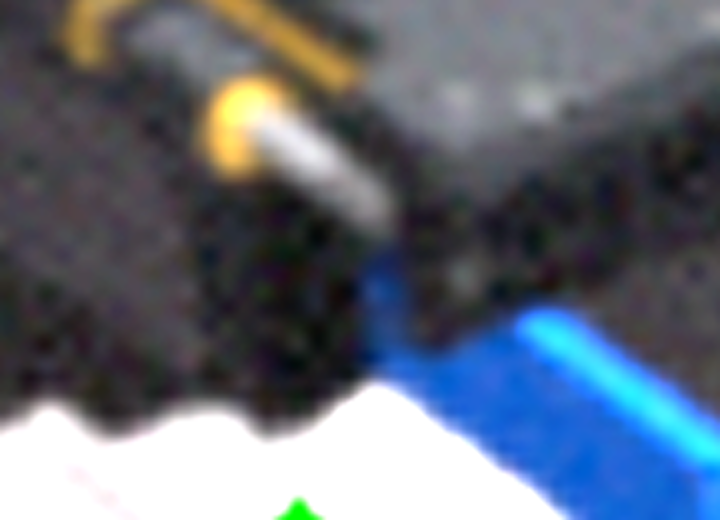

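arm_command(
  steps=[
    {"delta_pos":[0,0,25],"turn":0},
    {"delta_pos":[0,0,50],"turn":0},
    {"delta_pos":[-25,-2,60],"turn":0},
    {"delta_pos":[-55,-5,60],"turn":0},
    {"delta_pos":[-85,-7,60],"turn":0},
    {"delta_pos":[-100,-8,55],"turn":0},
    {"delta_pos":[-104,-8,30],"turn":0},
    {"delta_pos":[-104,-8,10],"turn":0},
  ],
)

```text
time_s: 5.55
tool_pos: [0.4307, -0.162, 0.0348]
tool_rot: [-180.0, -0.2, -84.8]
force: [-0.1, -0.2, -0.4]
grip_width: 0.0005
```

arm_command(
  steps=[
    {"delta_pos":[0,0,-8],"turn":0},
    {"delta_pos":[0,0,-14],"turn":0},
    {"delta_pos":[0,0,-19],"turn":0},
    {"delta_pos":[0,0,-23],"turn":0},
    {"delta_pos":[0,0,-25],"turn":0},
    {"delta_pos":[0,0,-25],"turn":0},
  ],
)

```text
time_s: 6.05
tool_pos: [0.4324, -0.1606, 0.0098]
tool_rot: [-180.0, 0.0, -84.7]
force: [-0.0, 0.6, 0.1]
grip_width: 0.0006
```

```bash
python3 look.py w3 xx; python3 - <<'E'
from h import *
im=env.read_camera('scene')
o=env.get_obs()
cs=cam('scene');p=proj(cs,o['tool_pos']);print(p)
cv2.imwrite('pics/s3.png',np.clip(2.5*cv2.resize(im[120:210,270:380].astype(float),None,fx=7,fy=6,interpolation=cv2.INTER_CUBIC),0,255).astype(np.uint8))
E
```

```text
6.05 [ 0.4324 -0.1606  0.0098] [-179.9954    0.0061  -84.6685] [-0.026   0.5565  0.0533]
blue [ 203  145  227   32 6146]
[202.7285 172.9201] [ 0.4757 -0.1019  0.048 ] [ 0.475  -0.1008  0.045 ]
[203.1575 144.6085] [ 0.4893 -0.1022  0.048 ] [ 0.4888 -0.1012  0.045 ]
[429.2419 148.034 ] [ 0.4977 -0.208   0.048 ] [ 0.4974 -0.2091  0.045 ]
[428.813  176.3457] [ 0.4843 -0.2105  0.048 ] [ 0.4837 -0.2116  0.045 ]
[331.09230982 174.15069946]
```

View pics/s3.png

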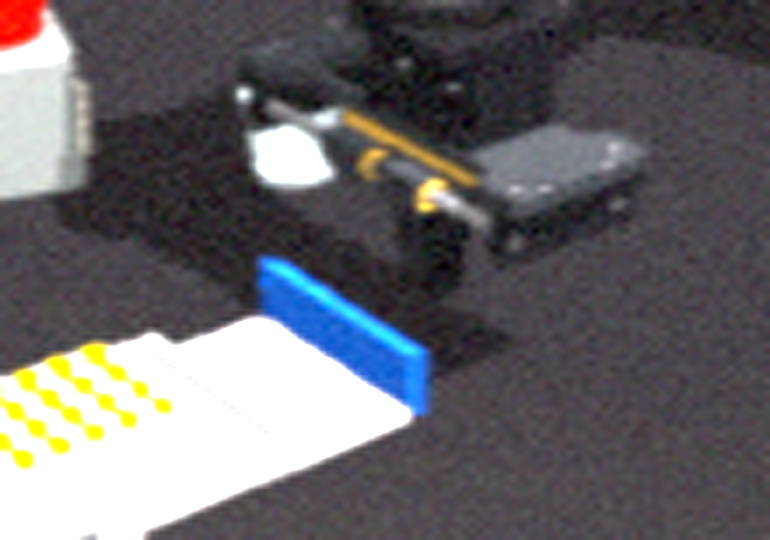

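View pics/w3.png

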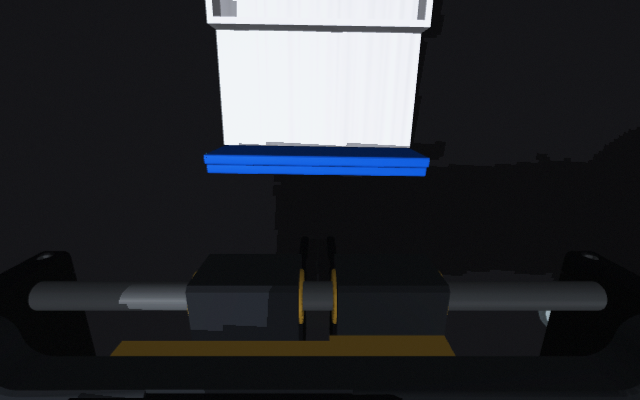

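arm_command(
  steps=[
    {"delta_pos":[3,0,-4],"turn":0},
    {"delta_pos":[10,1,-6],"turn":0},
    {"delta_pos":[18,2,-6],"turn":0},
    {"delta_pos":[25,2.5,-6],"turn":0},
    {"delta_pos":[32,3,-6],"turn":0},
    {"delta_pos":[38,3.5,-6],"turn":0},
    {"delta_pos":[44,4,-6],"turn":0},
    {"delta_pos":[50,4.5,-6],"turn":0},
  ],
)

```text
time_s: 6.82
tool_pos: [0.4817, -0.1562, 0.0035]
tool_rot: [179.9, 0.0, -84.7]
force: [-3.2, -0.2, 1.6]
grip_width: 0.0001
```

```bash
python3 look.py w4 blue_l
```

```text
6.8167 [ 0.4817 -0.1562  0.0035] [179.8801   0.0177 -84.6939] [-3.177  -0.2012  1.5721]
blue_lip_in 0.84 [316.7, 222.2] [ 0.5006 -0.1548  0.03  ]
blue_lip_out 0.67 [320.0, 230.1] [ 0.4948 -0.1572  0.0265]
blue [ 207  209  220   41 7867]
[206.801  246.4318] [ 0.4896 -0.1012  0.048 ] [ 0.4881 -0.1002  0.045 ]
[207.3276 208.2459] [ 0.5097 -0.1016  0.048 ] [ 0.5086 -0.1006  0.045 ]
[426.3549 211.267 ] [ 0.518  -0.2059  0.048 ] [ 0.5171 -0.2071  0.045 ]
[425.8282 249.4528] [ 0.4982 -0.2095  0.048 ] [ 0.4969 -0.2108  0.045 ]
```

View pics/w4.png

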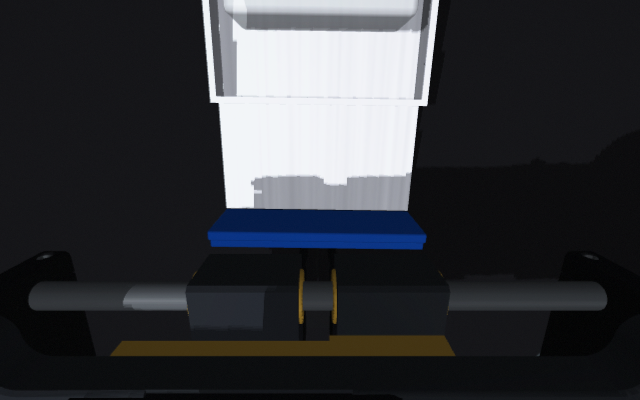

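arm_command(
  steps=[
    {"delta_pos":[6,0.5,0],"turn":0},
    {"delta_pos":[12,1,0],"turn":0},
    {"delta_pos":[18,1.5,0],"turn":0},
    {"delta_pos":[24,2,0],"turn":0},
    {"delta_pos":[30,2.5,0],"turn":0},
    {"delta_pos":[36,3,0],"turn":0},
    {"delta_pos":[42,3.5,0],"turn":0},
    {"delta_pos":[48,4,0],"turn":0},
  ],
)

```text
time_s: 7.63
tool_pos: [0.5305, -0.1524, 0.0036]
tool_rot: [180.0, -0.0, -84.7]
force: [-2.2, -0.8, -0.3]
grip_width: 0.0002
```

```bash
python3 look.py w5 blue
```

```text
7.6333 [ 0.5305 -0.1524  0.0036] [179.973   -0.0084 -84.6964] [-2.201  -0.8313 -0.304 ]
blue_lip_in 0.94 [315.5, 223.6] [ 0.5484 -0.1504  0.03  ]
blue_lip_out 0.72 [319.7, 231.5] [ 0.5426 -0.1533  0.0265]
blue_unit 0.59 [320.3, 56.8] [ 0.6356 -0.1449  0.    ]
blue [ 207  209  220   41 7848]
[206.8041 246.3987] [ 0.5383 -0.0974  0.048 ] [ 0.5368 -0.0964  0.045 ]
[207.3225 208.2969] [ 0.5583 -0.0978  0.048 ] [ 0.5572 -0.0968  0.045 ]
[426.35   211.2769] [ 0.5666 -0.2021  0.048 ] [ 0.5657 -0.2033  0.045 ]
[425.8316 249.3787] [ 0.5469 -0.2058  0.048 ] [ 0.5456 -0.207   0.045 ]
```

View pics/w5.png

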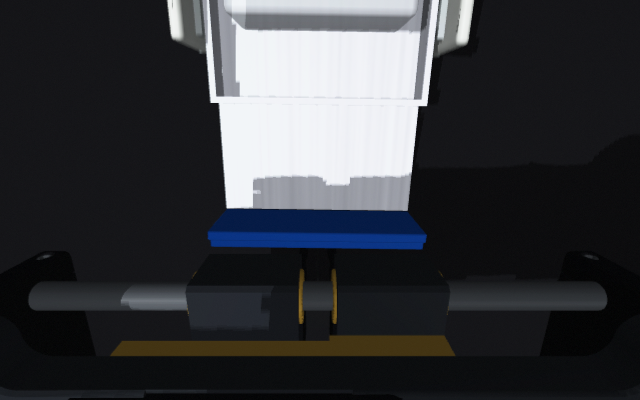

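arm_command(
  steps=[
    {"delta_pos":[5,0.4,0],"turn":0},
    {"delta_pos":[9,0.7,0],"turn":0},
    {"delta_pos":[12,1,0],"turn":0},
    {"delta_pos":[15,1.2,0],"turn":0},
    {"delta_pos":[17,1.4,0],"turn":0},
    {"delta_pos":[19,1.6,0],"turn":0},
    {"delta_pos":[21,1.7,0],"turn":0},
  ],
)

```text
time_s: 8.42
tool_pos: [0.5512, -0.1505, 0.0038]
tool_rot: [180.0, -0.0, -84.7]
force: [-2.9, -0.2, 2.1]
grip_width: 0.0002
```

arm_command(
  steps=[
    {"delta_pos":[1,0.1,0],"turn":0},
    {"delta_pos":[2,0.2,0],"turn":0},
    {"delta_pos":[3,0.3,0],"turn":0},
    {"delta_pos":[4,0.3,0],"turn":0},
  ],
)

```text
time_s: 8.75
tool_pos: [0.5551, -0.1502, 0.0038]
tool_rot: [180.0, -0.0, -84.7]
force: [-2.7, 0.4, 1.5]
grip_width: 0.0002
```

```bash
python3 look.py w6 blue
```

```text
8.75 [ 0.5551 -0.1502  0.0038] [179.9949  -0.0035 -84.6859] [-2.7415  0.4483  1.5042]
blue_lip_in 0.76 [315.5, 225.4] [ 0.5719 -0.1484  0.03  ]
blue_lip_out 0.78 [320.8, 228.9] [ 0.5687 -0.1516  0.0265]
blue_unit 0.88 [318.4, 102.0] [ 0.6363 -0.1439  0.    ]
blue [ 208  209  219   41 7825]
[207.7919 246.1889] [ 0.563  -0.0956  0.048 ] [ 0.5614 -0.0946  0.045 ]
[208.3126 208.1824] [ 0.5829 -0.096   0.048 ] [ 0.5818 -0.095   0.045 ]
[426.395  211.1698] [ 0.5912 -0.2     0.048 ] [ 0.5903 -0.2012  0.045 ]
[425.8743 249.1764] [ 0.5715 -0.2037  0.048 ] [ 0.5702 -0.2049  0.045 ]
```

View pics/w6.png

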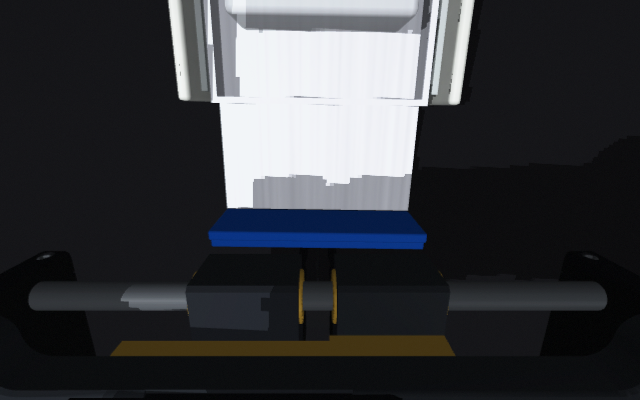

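arm_command(
  steps=[
    {"delta_pos":[1,0.1,0],"turn":0},
    {"delta_pos":[2,0.2,0],"turn":0},
    {"delta_pos":[3,0.3,0],"turn":0},
  ],
)

```text
time_s: 9.2
tool_pos: [0.558, -0.15, 0.0038]
tool_rot: [180.0, -0.0, -84.7]
force: [-2.3, 0.8, 1.4]
grip_width: 0.0004
```

arm_command(
  steps=[
    {"delta_pos":[1,0.1,0],"turn":0},
    {"delta_pos":[2,0.2,0],"turn":0},
  ],
)

```text
time_s: 9.37
tool_pos: [0.5601, -0.1498, 0.0037]
tool_rot: [180.0, -0.0, -84.7]
force: [-2.6, -0.8, 1.3]
grip_width: 0.0005
```

arm_command(
  steps=[
    {"delta_pos":[1,0.1,0],"turn":0},
  ],
)

```text
time_s: 9.45
tool_pos: [0.5606, -0.1497, 0.0037]
tool_rot: [179.9, -0.0, -84.7]
force: [-5.2, 0.1, 3.3]
grip_width: 0.0007
```

arm_command(
  steps=[
    {"delta_pos":[1,0.1,0],"turn":0},
  ],
)

```text
time_s: 9.53
tool_pos: [0.5605, -0.1498, 0.0036]
tool_rot: [179.8, 0.0, -84.7]
force: [-8.2, -0.9, 5.9]
grip_width: 0.0002
```

arm_command(
  steps=[
    {"delta_pos":[1,0.1,0],"turn":0},
    {"delta_pos":[1,0.1,0],"turn":0},
  ],
)

```text
time_s: 9.7
tool_pos: [0.5605, -0.1498, 0.0034]
tool_rot: [179.7, 0.0, -84.7]
force: [-9.0, -0.6, 6.0]
grip_width: 0.0003
```

arm_command(
  steps=[
    {"delta_pos":[-8,-1,0],"turn":0},
    {"delta_pos":[-25,-2,5],"turn":0},
    {"delta_pos":[-25,-2,45],"turn":0},
    {"delta_pos":[-25,0,85],"turn":0},
    {"delta_pos":[-25,20,125],"turn":0},
    {"delta_pos":[-25,50,155],"turn":0},
    {"delta_pos":[-25,85,170],"turn":0},
    {"delta_pos":[-25,115,175],"turn":1},
  ],
)

```text
time_s: 10.37
tool_pos: [0.5414, -0.0318, 0.1835]
tool_rot: [-179.4, -0.1, -83.7]
force: [0.7, 1.0, 0.5]
grip_width: 0.0006
```

arm_command(
  steps=[
    {"delta_pos":[0,35,0],"turn":0.5},
    {"delta_pos":[0,70,0],"turn":1},
    {"delta_pos":[0,105,0],"turn":1.5},
    {"delta_pos":[0,140,0],"turn":2},
    {"delta_pos":[0,170,0],"turn":2},
    {"delta_pos":[0,195,0],"turn":2},
    {"delta_pos":[0,208,0],"turn":2},
    {"delta_pos":[0,208,0],"turn":2},
  ],
)

```text
time_s: 11.03
tool_pos: [0.5377, 0.1789, 0.1793]
tool_rot: [-179.8, 0.2, -81.3]
force: [0.2, 0.1, 0.2]
grip_width: 0.0005
```

```bash
python3 look.py w7 red; python3 - <<'E'
from h import *
cv2.imwrite('pics/t7.png',cv2.resize(env.read_camera('top')[110:260,220:420],None,fx=4,fy=4,interpolation=cv2.INTER_CUBIC))
E
```

```text
11.0333 [0.5377 0.1789 0.1793] [-179.8464    0.1842  -81.2904] [0.1892 0.0794 0.1588]
red_lip_in 0.9 [322.9, 175.4] [0.5451 0.1736 0.03  ]
red_lip_out 0.75 [321.3, 176.4] [0.543  0.175  0.0265]
red_unit 0.56 [321.4, 109.3] [0.6126 0.1857 0.    ]
blue [ 556  181   84   21 1101]
[555.2617 194.8446] [ 0.5657 -0.0686  0.048 ] [ 0.5653 -0.071   0.045 ]
[556.3318 180.5749] [ 0.5805 -0.0641  0.048 ] [ 0.5802 -0.0665  0.045 ]
[640.0609 186.8546] [ 0.5874 -0.152   0.048 ] [ 0.5871 -0.1552  0.045 ]
[638.9907 201.1243] [ 0.5727 -0.1578  0.048 ] [ 0.5723 -0.1611  0.045 ]
red [ 268  168  106   17 1551]
[267.8335 169.3464] [0.5465 0.2311 0.048 ] [0.5459 0.2315 0.045 ]
[372.9016 167.7047] [0.5647 0.1254 0.048 ] [0.5642 0.1247 0.045 ]
[373.1367 182.7479] [0.5493 0.1219 0.048 ] [0.5486 0.1213 0.045 ]
[268.0686 184.3896] [0.5308 0.2292 0.048 ] [0.53   0.2296 0.045 ]
```

View pics/w7.png

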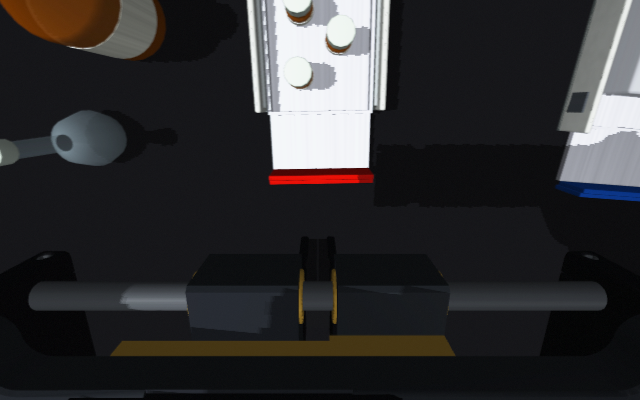

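View pics/t7.png

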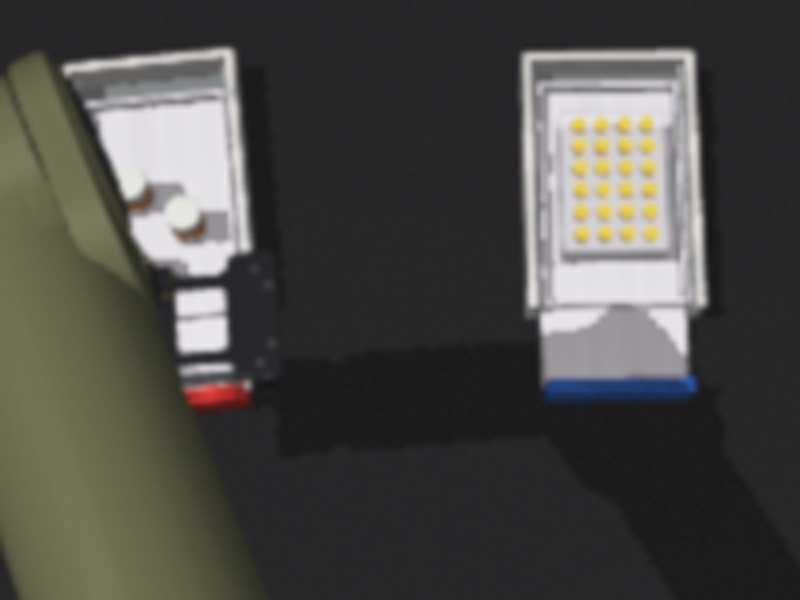

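arm_command(
  steps=[
    {"delta_pos":[12,1,-10],"turn":0.5},
    {"delta_pos":[26,2,-30],"turn":1},
    {"delta_pos":[38,3,-50],"turn":1.2},
    {"delta_pos":[41,3,-70],"turn":1.2},
    {"delta_pos":[41,3,-80],"turn":1.2},
    {"delta_pos":[41,3,-80],"turn":1.2},
  ],
)

```text
time_s: 11.78
tool_pos: [0.5775, 0.1745, 0.096]
tool_rot: [179.7, -0.0, -80.6]
force: [0.1, -1.2, -0.0]
grip_width: 0.0007
```

```bash
python3 look.py w8 red
```

```text
11.7833 [0.5775 0.1745 0.096 ] [179.7067  -0.0296 -80.5944] [ 0.1207 -1.1828 -0.0271]
red_lip_in 0.74 [308.2, 235.9] [0.5472 0.1767 0.03  ]
red_lip_out 0.62 [309.5, 237.8] [0.5441 0.1752 0.0265]
red_unit 0.8 [308.8, 157.6] [0.6096 0.1869 0.    ]
blue [595 244  45  27 760]
[593.3934 266.6721] [ 0.5667 -0.0612  0.048 ] [ 0.5655 -0.0644  0.045 ]
[595.5492 242.959 ] [ 0.5873 -0.0538  0.048 ] [ 0.5864 -0.0569  0.045 ]
[641.082  247.0984] [ 0.59   -0.0921  0.048 ] [ 0.5891 -0.0956  0.045 ]
[638.9263 270.8115] [ 0.5693 -0.1004  0.048 ] [ 0.5682 -0.1041  0.045 ]
red [ 240  227  134   26 2732]
[240. 227.] [0.5537 0.2324 0.048 ] [0.5524 0.233  0.045 ]
[373. 227.] [0.5712 0.1276 0.048 ] [0.5701 0.1268 0.045 ]
[373. 252.] [0.5497 0.1228 0.048 ] [0.5483 0.122  0.045 ]
[240. 252.] [0.5317 0.2304 0.048 ] [0.5301 0.2309 0.045 ]
```

View pics/w8.png

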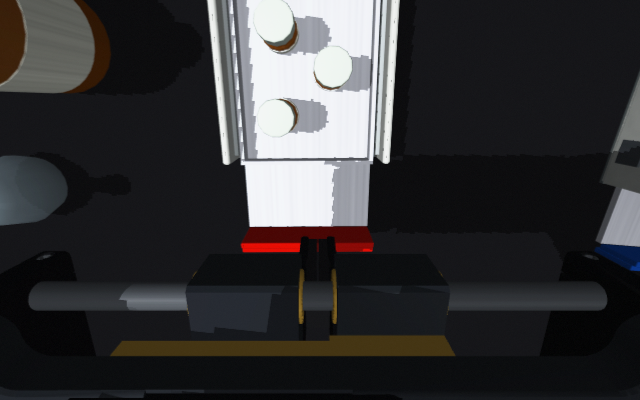

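arm_command(
  steps=[
    {"delta_pos":[1,4,-15],"turn":0},
    {"delta_pos":[1,7,-35],"turn":0},
    {"delta_pos":[1,7,-50],"turn":0},
    {"delta_pos":[1,7,-62],"turn":0},
    {"delta_pos":[1,7,-72],"turn":0},
    {"delta_pos":[1,7,-80],"turn":0},
    {"delta_pos":[1,7,-84],"turn":0},
    {"delta_pos":[1,7,-84],"turn":0},
  ],
)

```text
time_s: 12.65
tool_pos: [0.5797, 0.1835, 0.014]
tool_rot: [179.9, -0.0, -80.5]
force: [-0.1, -0.2, -0.5]
grip_width: 0.0006
```

```bash
python3 look.py w9 red_u; python3 - <<'E'
from h import *
im=env.read_camera('scene')
o=env.get_obs()
cs=cam('scene');print(proj(cs,o['tool_pos']),o['force'])
cv2.imwrite('pics/s9.png',np.clip(1.7*cv2.resize(im[200:330,260:400].astype(float),None,fx=5,fy=4.5,interpolation=cv2.INTER_CUBIC),0,255).astype(np.uint8))
E
```

```text
12.65 [0.5797 0.1835 0.014 ] [179.9398  -0.0057 -80.4868] [-0.125  -0.1999 -0.5375]
red_unit 0.74 [320.2, 181.5] [0.6115 0.1862 0.    ]
[360.3918163  258.28405985] [ 0.08580131 -0.13011938 -0.81543178]
```

View pics/s9.png

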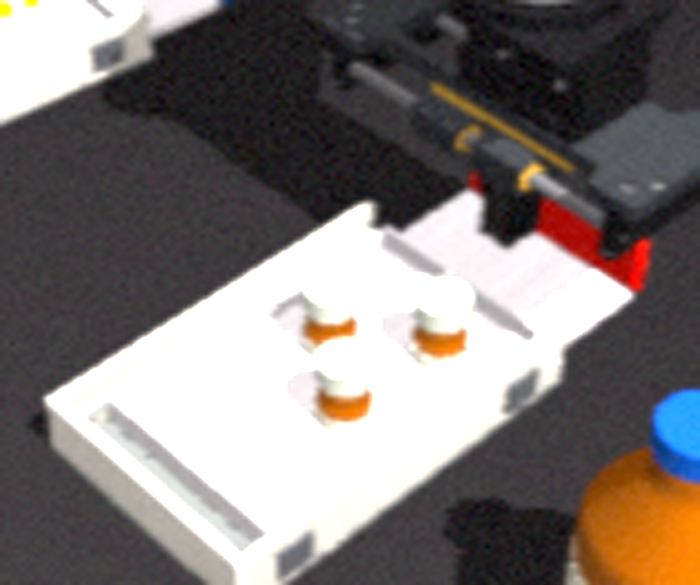

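View pics/w9.png

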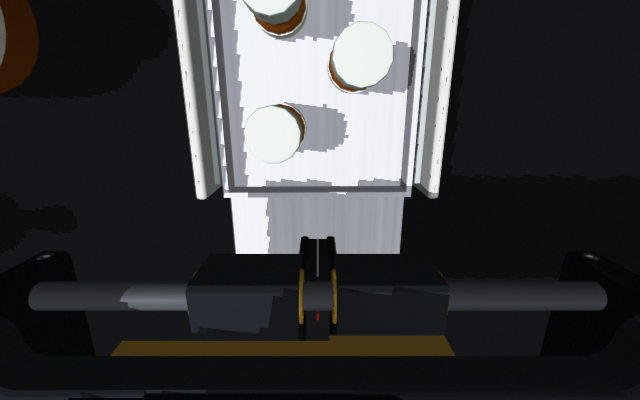

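arm_command(
  steps=[
    {"delta_pos":[0,0,-4],"turn":0},
    {"delta_pos":[0,0,-8],"turn":0},
    {"delta_pos":[0,0,-11],"turn":0},
    {"delta_pos":[0,0,-13],"turn":0},
    {"delta_pos":[0,0,-14],"turn":0},
    {"delta_pos":[0,0,-14],"turn":0},
  ],
)

```text
time_s: 13.3
tool_pos: [0.5798, 0.1835, 0.0004]
tool_rot: [180.0, -0.0, -80.5]
force: [-0.3, -0.3, -0.3]
grip_width: 0.0008
```

arm_command(
  steps=[
    {"delta_pos":[-4,-0.7,0],"turn":0},
    {"delta_pos":[-8,-1.4,0],"turn":0},
    {"delta_pos":[-11,-1.9,0],"turn":0},
    {"delta_pos":[-14,-2.4,0],"turn":0},
    {"delta_pos":[-17,-2.9,0],"turn":0},
    {"delta_pos":[-20,-3.4,0],"turn":0},
    {"delta_pos":[-23,-3.9,0],"turn":0},
    {"delta_pos":[-26,-4.4,0],"turn":0},
  ],
)

```text
time_s: 13.97
tool_pos: [0.5548, 0.1792, 0.0011]
tool_rot: [-179.9, 0.0, -80.5]
force: [3.8, 0.3, -1.3]
grip_width: 0.0004
```

```bash
python3 look.py w10 red_l; python3 - <<'E'
from h import *
im=env.read_camera('scene')
cv2.imwrite('pics/s10.png',np.clip(1.7*cv2.resize(im[200:330,260:400].astype(float),None,fx=5,fy=4.5,interpolation=cv2.INTER_CUBIC),0,255).astype(np.uint8))
E
```

```text
13.9667 [0.5548 0.1792 0.0011] [-179.8868    0.0089  -80.4956] [ 3.7952  0.2938 -1.2517]
```

View pics/s10.png

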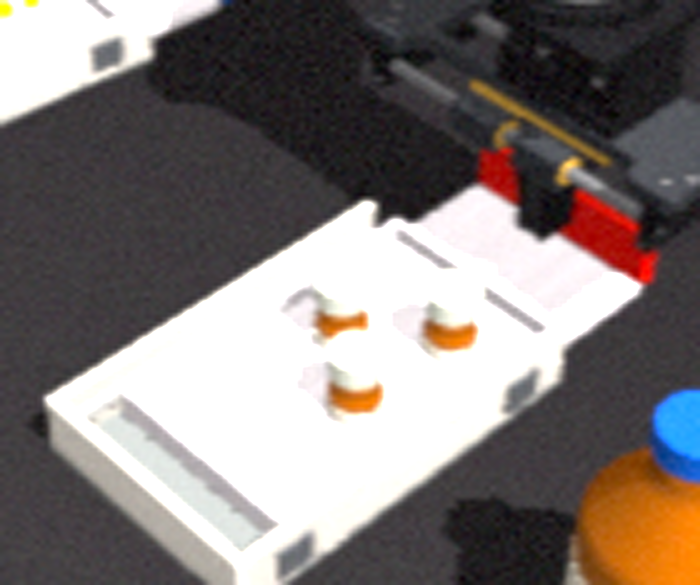

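View pics/w10.png

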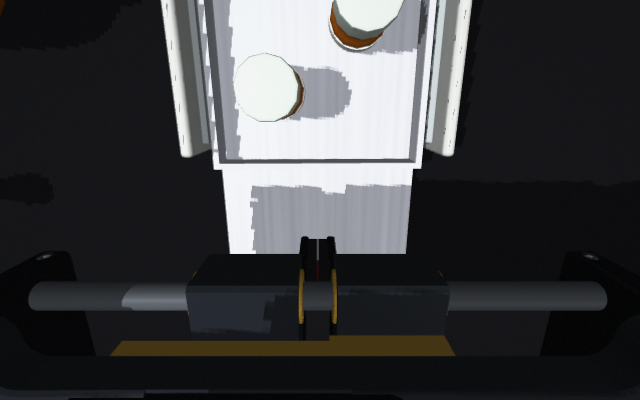

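arm_command(
  steps=[
    {"delta_pos":[-3,-0.5,0],"turn":0},
    {"delta_pos":[-7,-1.2,0],"turn":0},
    {"delta_pos":[-11,-1.9,0],"turn":0},
    {"delta_pos":[-15,-2.5,0],"turn":0},
    {"delta_pos":[-19,-3.2,0],"turn":0},
    {"delta_pos":[-23,-3.9,0],"turn":0},
    {"delta_pos":[-27,-4.6,0],"turn":0},
    {"delta_pos":[-31,-5.3,0],"turn":0},
  ],
)

```text
time_s: 14.83
tool_pos: [0.5228, 0.1737, 0.0009]
tool_rot: [-180.0, -0.0, -80.5]
force: [2.8, -0.6, 1.2]
grip_width: 0.0003
```

arm_command(
  steps=[
    {"delta_pos":[-4,-0.7,0],"turn":0},
    {"delta_pos":[-8,-1.4,0],"turn":0},
    {"delta_pos":[-12,-2,0],"turn":0},
    {"delta_pos":[-16,-2.7,0],"turn":0},
    {"delta_pos":[-20,-3.4,0],"turn":0},
    {"delta_pos":[-24,-4.1,0],"turn":0},
    {"delta_pos":[-28,-4.8,0],"turn":0},
    {"delta_pos":[-32,-5.4,0],"turn":0},
  ],
)

```text
time_s: 15.5
tool_pos: [0.4908, 0.1683, 0.0009]
tool_rot: [-180.0, -0.0, -80.5]
force: [3.4, -0.3, 1.8]
grip_width: 0.0005
```

```bash
python3 look.py w11 red_u; python3 - <<'E'
from h import *
print(env.get_obs()['qpos'])
im=env.read_camera('scene')
cv2.imwrite('pics/s11.png',np.clip(1.7*cv2.resize(im[190:330,260:420].astype(float),None,fx=4.5,fy=4,interpolation=cv2.INTER_CUBIC),0,255).astype(np.uint8))
E
```

```text
15.5 [0.4908 0.1683 0.0009] [-179.9917   -0.0128  -80.4877] [ 3.3996 -0.2793  1.814 ]
[  17.23671507   18.84952492  -44.01150682  112.3408721    15.89130485
   55.03018922 -114.96626526]
```

View pics/s11.png

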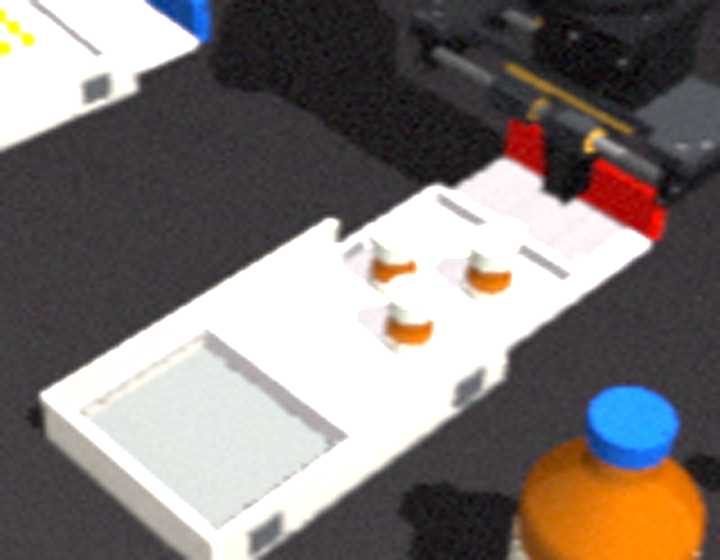

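arm_command(
  steps=[
    {"delta_pos":[-4,-0.7,0],"turn":0},
    {"delta_pos":[-8,-1.4,0],"turn":0},
    {"delta_pos":[-12,-2,0],"turn":0},
    {"delta_pos":[-16,-2.7,0],"turn":0},
    {"delta_pos":[-20,-3.4,0],"turn":0},
    {"delta_pos":[-24,-4.1,0],"turn":0},
    {"delta_pos":[-27,-4.6,0],"turn":0},
    {"delta_pos":[-30,-5.1,0],"turn":0},
  ],
)

```text
time_s: 16.32
tool_pos: [0.4607, 0.1634, 0.0008]
tool_rot: [-180.0, -0.0, -80.5]
force: [2.0, 1.1, -2.3]
grip_width: 0.0003
```

arm_command(
  steps=[
    {"delta_pos":[-2,-0.3,0],"turn":0},
    {"delta_pos":[-4,-0.7,0],"turn":0},
    {"delta_pos":[-5,-0.9,0],"turn":0},
  ],
)

```text
time_s: 16.57
tool_pos: [0.4558, 0.1625, 0.0008]
tool_rot: [180.0, -0.0, -80.5]
force: [2.5, 0.1, -1.6]
grip_width: 0.0004
```

arm_command(
  steps=[
    {"delta_pos":[-1,-0.2,0],"turn":0},
    {"delta_pos":[-2,-0.3,0],"turn":0},
  ],
)

```text
time_s: 16.73
tool_pos: [0.4541, 0.1623, 0.0008]
tool_rot: [-180.0, 0.0, -80.5]
force: [1.8, -0.5, -1.0]
grip_width: 0.0007
```

arm_command(
  steps=[
    {"delta_pos":[-1,-0.2,0],"turn":0},
    {"delta_pos":[-2,-0.3,0],"turn":0},
  ],
)

```text
time_s: 16.9
tool_pos: [0.4521, 0.1619, 0.0008]
tool_rot: [-180.0, -0.0, -80.5]
force: [1.6, 0.1, -0.6]
grip_width: 0.0004
```

arm_command(
  steps=[
    {"delta_pos":[-1,-0.2,0],"turn":0},
    {"delta_pos":[-2,-0.3,0],"turn":0},
  ],
)

```text
time_s: 17.07
tool_pos: [0.4501, 0.1616, 0.0008]
tool_rot: [-180.0, -0.0, -80.5]
force: [2.6, 0.8, -0.9]
grip_width: 0.0004
```

arm_command(
  steps=[
    {"delta_pos":[-1,-0.2,0],"turn":0},
    {"delta_pos":[-2,-0.3,0],"turn":0},
  ],
)

```text
time_s: 17.23
tool_pos: [0.4499, 0.1616, 0.0011]
tool_rot: [-179.8, 0.0, -80.5]
force: [8.7, 1.0, -5.8]
grip_width: 0.0005
```

arm_command(
  steps=[
    {"delta_pos":[-1,-0.2,0],"turn":0},
    {"delta_pos":[-2,-0.3,0],"turn":0},
  ],
)

```text
time_s: 17.4
tool_pos: [0.45, 0.1616, 0.0016]
tool_rot: [-179.5, 0.1, -80.5]
force: [12.9, 1.7, -8.2]
grip_width: 0.0007
```

arm_command(
  steps=[
    {"delta_pos":[6,1,0],"turn":0},
    {"delta_pos":[14,2.4,0],"turn":0},
    {"delta_pos":[22,3.7,0],"turn":0},
    {"delta_pos":[24,4,10],"turn":0},
    {"delta_pos":[24,4,35],"turn":0},
    {"delta_pos":[24,4,70],"turn":0},
    {"delta_pos":[24,4,105],"turn":0},
    {"delta_pos":[24,4,140],"turn":0},
  ],
)

```text
time_s: 18.07
tool_pos: [0.4691, 0.1654, 0.1426]
tool_rot: [179.9, 0.0, -80.4]
force: [1.0, -0.3, 1.1]
grip_width: 0.0003
```

arm_command(
  steps=[
    {"delta_pos":[0,-30,15],"turn":0},
    {"delta_pos":[0,-65,30],"turn":0},
    {"delta_pos":[0,-100,40],"turn":0},
    {"delta_pos":[0,-135,40],"turn":0},
    {"delta_pos":[0,-165,40],"turn":0},
    {"delta_pos":[0,-180,40],"turn":0},
    {"delta_pos":[0,-180,40],"turn":0},
  ],
)

```text
time_s: 18.65
tool_pos: [0.4695, -0.0193, 0.1812]
tool_rot: [179.9, -0.1, -80.9]
force: [-0.6, 0.4, -0.0]
grip_width: 0.0004
```

```bash
python3 - <<'E'
from h import *
o=env.get_obs();print(o['time_s'],o['tool_pos'],o['force'])
cv2.imwrite('pics/w12.png',env.read_camera('wrist'))
cv2.imwrite('pics/t12.png',cv2.resize(env.read_camera('top')[100:270,150:420],None,fx=2.9,fy=2.9,interpolation=cv2.INTER_CUBIC))
cv2.imwrite('pics/s12.png',env.read_camera('scene'))
E
```

```text
18.65 [ 0.46953762 -0.01931295  0.18116862] [-0.57259482  0.4249231  -0.03079347]
```

View pics/w12.png

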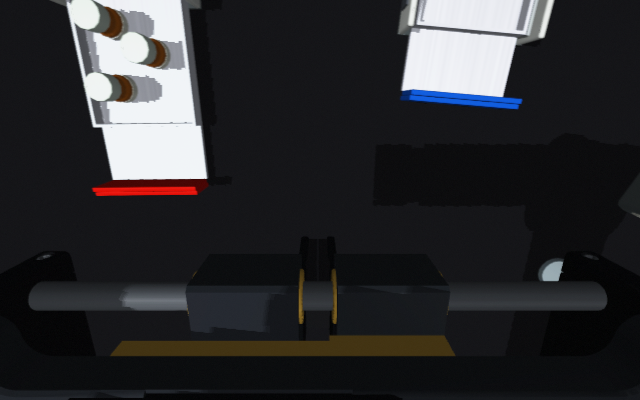

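View pics/t12.png

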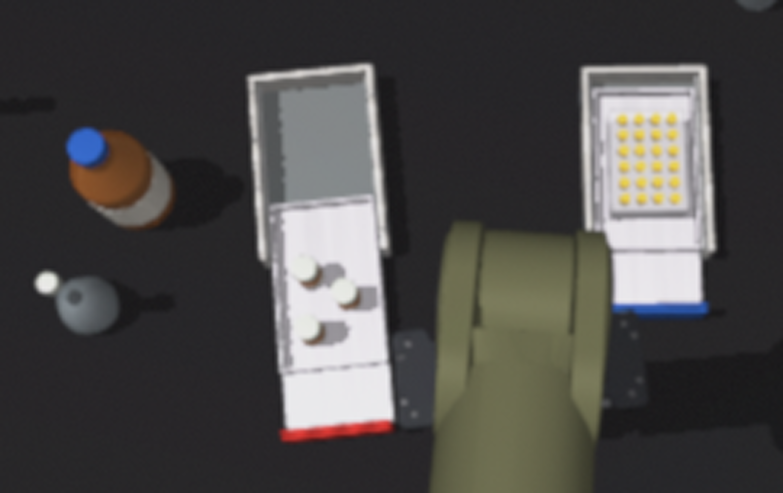

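View pics/s12.png

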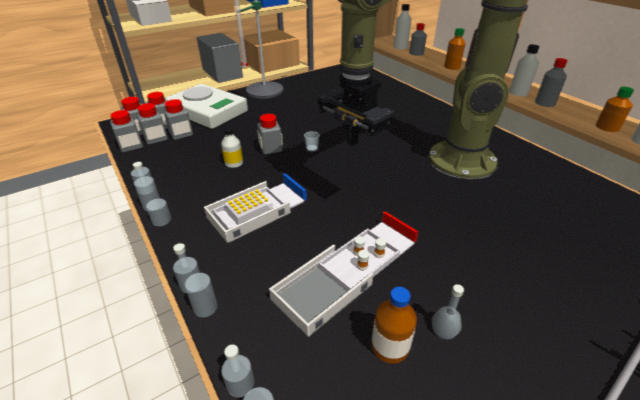

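```bash
python3 - <<'E'
from h import *
np.set_printoptions(precision=4,suppress=True)
o=env.get_obs();c=cam('wrist',o)
for n,p in(('redL',(94,194)),('redR',(197,194)),('blueL',(402,99)),('blueR',(520,107))): print(n,onz(c,p,.045))
print(env.sign_off(),env.get_obs()['time_s'])
E
```

```text
redL [0.4191 0.2179 0.045 ]
redR [0.4375 0.11   0.045 ]
blueL [ 0.5675 -0.0811  0.045 ]
blueR [ 0.5797 -0.1968  0.045 ]
the job is handed in; nothing more can be done
the job is handed in; nothing more can be done
```

I pushed the blue tray home first, then hooked the red tray with the shut fingers and drew it out to its stop. I then handed the job in, at about 19 s on the robot's clock.

- **Blue tray:** I pushed the outside of its lip with the shut fingers until it stopped moving and the force rose from about 2.5 N to 9 N. The last pictures show it still home.
- **Red tray:** I lowered the shut fingers into the gap behind its lip and drew it along its rail, about 9.7° off straight ahead. It stopped with the TCP at x = 0.450 m, where I had expected about 0.449 m, and the force rose from about 2.5 N to 13 N. After I let go, the outer face of the lip measured x ≈ 0.428 m at its middle, which agrees with the tray still being at its stop.
- **Everything else:** In the last pictures the three vials stand in the red tray. I saw no change in the beaker, jar, flask and bottles in the scene picture, but I did not measure them. The arm was clear of everything at hand-in.

**First push missed:** the shut fingertips turned out to sit about 25 mm higher than the reported TCP. My first push at the blue lip passed over its top without moving the tray; I felt no clear contact. I backed off, lowered the fingers and repeated it.

**Red tray at the start:** it stood about 10 mm out by my estimate, so it was slightly open while I pushed the blue one home.

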